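# Pin the moulding flask and set its clamp screw

### The arm

A 7-joint arm with a two-finger parallel gripper is mounted at the origin on the work surface. World frame = base frame: x ahead of the robot, y to its left, z up, the work surface at z = 0. Lengths are in mm, angles in rad, forces in N, time in s.
With the tool pointing down it reaches from about 425 to 1025 mm from the base axis. Payload 3.6 kg.
Tool frame: the origin (TCP) lies at the very end of the fingers, on their centre line; the grasp point (between the pads) lies r.hold_point_z behind it (r.hold_point_z is the distance from the TCP to the grasp point, in mm); z points along the fingers, y is the line along which they close (so a half turn about z gives the same grasp; the last joint's range is limited). The gripper opens to 85 mm and grips with 20 to 120 N. Pads are 22 mm wide; open, the fingers measure 114 mm over their backs; the gripper's body (76 mm by 85 mm) begins 54 mm behind the grasp point. The pads swing forward as they close: fully open they stand 13 mm farther back than shut.
Start: joints at [-1.222, 0.591, 0.048, 1.609, -0.033, 0.943, -0.034], TCP at [309.982, 655.393, 231.302] pointing down, gripper open.
Joint ranges: [-2.69, 2.69], [-0.47, 2.24], [-1.27, 1.36], [0.19, 2.51], [-1.53, 4.68], [0.08, 2.07], [-3.09, 3.09]. Speed limits (rad/s): [2.57, 2.57, 3.14, 3.14, 3.14, 3.14, 3.14].

### API

Orientations are given as a rotation vector (axis times angle).
In Python, from cell import r gives the robot as it stands.
- The arm moves only by the tool arm_command, never from a script. Its argument "steps" is a list of rows, each a list of 6 numbers: the shift along the tool's x, y, z in cm, then the turn, a rotation vector about the tool's x, y, z in degrees. In form: [[tx, ty, tz, wx, wy, wz], ...]. A call has 1 to 12 rows; each row shifts and turns the commanded pose from where the row before left it, along the tool's axes as they then stand; what a row does not reach is not made up. A row lasts 1/10 s, in which the tool goes at most 50 mm and 8.59 degrees, less where a joint would pass 70% of its speed; a pose out of reach is approached as far as the arm can. A call with a gripper value outside its range is refused whole. "claw" is the closure, from 0 (fully open) to 1 (shut), set as the call begins (left out, the last holds). The fingers move at their own pace and stop on an object; the grip force is fixed at half the most. Time passes only in rows, so rows that do not move let the fingers close. It gives the time, the measured TCP pose, the force, the opening and the grip force at its end, in the units of the state.
- r.get_state(): the state, without advancing time (a new reading comes with each control period).
- r.camera(name): name is "scene" or "top"; returns the picture (400x640x3 uint8, red, green, blue); there is no depth.
- r.get_calibration(name): a dict with "vertical_fov" (degrees; the focal length in pixels is half the picture's height over the tangent of half this angle, whatever the lens; pixels are square), "cx", "cy" (the principal point, pixels), "rvec" (rotation vector, rad) and "tvec" (3), from world to camera coordinates, as OpenCV has them. Camera axes: x right, y down, z forward; pixel columns grow to the right and rows downward; lengths in mm; the calibration is good to about 2 mm. A picture is of the moment at which its call begins. get_calibration takes no time and is no camera call.
- r.job_done(): hands the job in; it is judged then, once.
Trained networks look in the newest picture that a camera, given by its name, has taken for a name from the list of things; names that differ only in an ending like _2 or _b are one class to them, and where a whole thing is asked for, a point or a joint stands for the part that bears it (a point fixed in the world has none). Each returns a list of dicts, best first, with "conf" (0 to 1); they miss things now and then, are a little off and sometimes report something else, mostly with a low value. They report only what shows in the picture. A call takes as long as a camera call. They do not tell look-alikes from the thing itself.
- r.search_frame(query, camera): "location" ([x, y, z] in mm, in the coordinates of the camera as it stood for that picture, good to about 4 mm: the middle of the surface that is visible of it).
- r.masks_of(query, camera): "mask" (400x640 bool, what is visible of it).
- r.landmark_of(query, camera): "location" ([x, y, z] in mm, in the coordinates of the camera as it stood for that picture, good to about 4 mm: a listed point, or the origin of a listed thing).
The state is a dict: "t": time; "joint_pos": joint angles; "qvel": joint speeds; "tau": joint torques, N m; "tool_pos": TCP position; "tcp_rot": TCP orientation; "wrist_force": force on the tool from outside, world axes, zero at the start; "moment": the same for the moment, N m; "opening": finger opening in mm; "grasp_force": force on a finger pad.
Only numpy, scipy, OpenCV 4.12 (cv2) and the standard library are available. Lean on these libraries where they do the work, as an engineer would, in place of code of your own. Each camera call takes 0.05 s, during which the arm holds its last target. There are 200 camera calls.

### The job

Drop the two steel dowel pins standing on the bench into the lugs of the moulding flask, the thick pin in the large bore and the thin pin in the small bore, each fully home. Then screw the clamp's thumbscrew down (clockwise from above) until it seats, back it off a quarter turn so the sand is not crushed, and finish still gripping the thumbscrew, holding it still there so that I can set the lock nut. Leave the mallet, the casting and the sand block where they are.

Things in the scene. Friction and masses are not known exactly. Their poses are not given: they have to be found in the camera images.
- flask: aluminium moulding flask filled with sand, fixed on a wooden board (210 x 320 x 18 mm): 130 mm along x, 170 mm along y, top 96 mm above the bench; a lug (44 mm x 60 mm) with a bore at each y end; a steel clamp bridge along x over its middle (36 mm wide, top 134 mm high) carries the thumbscrew. Origin under its centre on the bench, z up
- thick_pin_center (a point): centre (half-way up) of the thick plain steel dowel pin, 22 mm diameter, 80 mm long, loose, standing upright on the bench; it weighs about 0.2 kg
- thin_pin_center (a point): centre (half-way up) of the thin plain steel dowel pin, 16 mm diameter, 80 mm long, loose, standing upright on the bench; it weighs about 0.1 kg
- large_bore (a point): centre of the mouth of the large bore: vertical, 24 mm diameter, 2 mm chamfer, 40 mm deep, in the top of the aluminium lug at the flask's +y end (lug top 75 mm above the bench). A pin fully home stands 40 mm out of the lug: its centre is at this point. Axes as the flask's. The flask's end face is 30 mm from the bore's axis; along x both sides of a pin are free
- small_bore (a point): centre of the mouth of the small bore, 18 mm diameter, 2 mm chamfer, 40 mm deep, in the top of the lug at the flask's -y end, 230 mm from the large bore, otherwise as the large bore
- screw_grip (a point): centre of the flat upright spade head of the steel thumbscrew, on the screw's vertical axis, about 172 mm above the bench when seated (up to 2 mm higher when unscrewed). The head is 50 mm wide along its x axis, 10 mm thick along its y axis, 28 to 32 mm high, and turns with the screw. The space around it is free down to the clamp's boss, 30 mm below this point
- screw (a joint): turn of the thumbscrew in rad: 0 when it is seated on its pressure plate (a hard stop), negative when unscrewed, growing as it is turned clockwise seen from above. It starts between 1.9 and 2.9 rad short of its seat, sinks 4 mm per full turn, needs about 0.06 N m to turn and stays where it is left. A quarter turn back from the seat reads -1.57
- mallet: rubber mallet lying on the bench, bystander: black head 56 mm across and 100 mm long at the +x end, handle along x, 250 mm long in all; origin on the bench under the handle
- casting: flat aluminium casting, a half ring of 62 mm outer radius, 8 mm thick, bystander; origin at the ring's centre on the bench
- sand_block: block of cured moulding sand, 130 mm by 150 mm by 70 mm high, bystander; origin at the centre of its underside
Not all that is in view belongs to the job. Leave any red look-alike of the part that bears thick_pin_center alone.

How it is judged (in metres and radians):
On the way, in this order (a step that is already met when the one before it is completed fails the run):
1. both pins stand fully home, each in its own bore (horizontal distance between thick_pin_center and large_bore below 0.005 m and z of thick_pin_center in the frame of large_bore below 0.004 m and horizontal distance between thin_pin_center and small_bore below 0.005 m and z of thin_pin_center in the frame of small_bore below 0.004 m), for 0.2 s.
2. the thumbscrew is screwed down to its seat (value of joint screw above -0.06 rad), for 0.1 s.
At the end, for the whole second after the job is handed in: After having been seated, the thumbscrew stands a quarter turn back from its seat (within 16 degrees) and at rest, the fingers gripping its head (more than 3 N); both pins are fully home in their own bores (within 4 mm in height) (all of step 1 and value of joint screw between -1.85 and -1.29 rad and velocity of joint screw between -0.1 and 0.1 rad/s and contact force between the fingers and screw above 3 N and distance between the grasp point and screw_grip below 0.035 m); the arm keeps its last pose, push and grip.
It fails at once if the mallet is moved more than 40 mm (distance of mallet from where it was at the start of the episode above 0.04 m).
It fails at once if the casting is moved more than 40 mm (distance of casting from where it was at the start of the episode above 0.04 m).
It fails at once if the sand block is moved more than 40 mm (distance of sand_block from where it was at the start of the episode above 0.04 m).
It also fails if it takes over 72 s, if anything falls off the work surface, if the arm or the gripper's body presses on something with over 40 N, if the wrist force passes 120 N, or if a joint passes its speed limit or range.

## Working session

There is one attempt and no reset: what is moved stays moved. The work goes in short steps, Python scripts to look and compute and a tool call to move; the robot and the scene stay as the last step left them, time stands still between calls to the robot, and variables do not carry over. Pictures are saved under pics/ and viewed, at most 10 in all, crops included, and the job is handed in when it is done.

Besides the shell and the picture viewer there is one more tool, called after "Request:" by a JSON object that holds its "fn" and its "kwargs". arm_command: Moves the arm, as the interface text tells. Its arguments: {"type":"object","properties":{"steps":{"type":"array","items":{"type":"array","items":{"type":"number"}}},"claw":{"type":"number"}},"required":["steps"]}

```bash
mkdir -p pics; ls; cat > h.py <<'E'
from cell import r
import numpy as np, cv2
from scipy.spatial.transform import Rotation as R
def cal(n):
    c=r.get_calibration(n); f=200/np.tan(np.radians(c["vertical_fov"])/2)
    return R.from_rotvec(np.ravel(c["rvec"])).as_matrix(),np.ravel(c["tvec"]),f,c["cx"],c["cy"]
def w(n,p):
    M,t,*_=cal(n); return M.T@(np.array(p)-t)
def px(n,p):
    M,t,f,cx,cy=cal(n); q=M@np.array(p)+t; return np.array([f*q[0]/q[2]+cx,f*q[1]/q[2]+cy])
def atz(n,uv,z):
    M,t,f,cx,cy=cal(n); d=M.T@np.array([(uv[0]-cx)/f,(uv[1]-cy)/f,1]); o=-M.T@t
    return o+d*(z-o[2])/d[2]
def save(n,name):
    im=r.camera(n); cv2.imwrite("pics/"+name,im[:,:,::-1]); return im
E
python3 - <<'E'
from h import *
np.set_printoptions(precision=1,suppress=True)
print(r.hold_point_z,r.get_state())
for n in("scene","top"):
    print(n,r.get_calibration(n)); save(n,n+"0.png")
    for q in("flask","thick_pin_center","thin_pin_center","large_bore","small_bore","screw_grip","mallet","casting","sand_block"):
        for d in r.landmark_of(q,n)[:3]: p=w(n,d["location"]);print(q,round(d["conf"],2),p,px(n,p))
E
```

```text
pics
18.700000000000003 {'t': 0.0, 'joint_pos': array([-1.2,  0.6,  0. ,  1.6, -0. ,  0.9, -0. ]), 'qvel': array([-0., -0., -0.,  0.,  0.,  0.,  0.]), 'tau': array([  0. , -54.9,   1.5, -19.8,   0. ,   0. ,  -0. ]), 'tool_pos': array([309.6, 654.7, 230.2]), 'tcp_rot': array([-0.7, -3.1,  0. ]), 'wrist_force': array([1.1, 0.5, 0.3]), 'moment': array([-0., -0., -0.]), 'grasp_force': 0.0, 'opening': 85.35791503812422}
scene {'vertical_fov': 51.55576005984062, 'cx': 318.99232211804366, 'cy': 200.23348357678066, 'rvec': array([ 1.1,  2.3, -1. ]), 'tvec': array([ 373.7, -207.5, 1698.4])}
flask 0.97 [575.1 -64.8   1.4] [309. 222.]
thick_pin_center 0.6 [439.  249.1  39.6] [413.1 233.5]
thick_pin_center 0.5 [450.8 186.4  42.7] [394. 226.]
thick_pin_center 0.45 [386.4 218.9  38.2] [412.7 220.1]
thin_pin_center 0.67 [535.7 339.5  33.7] [424.  268.2]
large_bore 0.73 [546.8  50.3  71.6] [342.3 217.8]
small_bore 0.97 [ 603.6 -171.4   75.9] [278.4 197.1]
screw_grip 0.52 [571.9 -57.4 172.5] [310.5 184.1]
mallet 0.62 [723.4 235.1  -4.3] [357.5 299.9]
casting 0.58 [575.6 468.3   1.8] [456.7 307.2]
sand_block 0.65 [ 530.9 -440.7   -2. ] [240.8 172.6]
top {'vertical_fov': 51.93132025475688, 'cx': 317.4389979680746, 'cy': 202.35379102900367, 'rvec': array([ 2.2, -2.1,  0.2]), 'tvec': array([ -18.7,  566.9, 1268.5])}
flask 0.86 [574.5 -64.7   2. ] [335.6 203.1]
thick_pin_center 0.66 [441.1 247.8  40.1] [237.2 240. ]
thick_pin_center 0.64 [391.7 220.9  36.9] [244.9 255.9]
thick_pin_center 0.42 [454.7 186.3  41.8] [256.6 236.2]
thin_pin_center 0.4 [534.5 336.7  36.3] [211.7 210.6]
large_bore 0.92 [542.3  47.5  77.7] [300.4 208.2]
small_bore 0.56 [ 602.8 -172.7   73.5] [370.7 191.2]
screw_grip 0.44 [575.1 -61.9 171.7] [336.6 192.9]
mallet 0.61 [728.4 231.6  -6.2] [249.6 157.1]
casting 0.82 [569.  463.4  -2.3] [177.8 201.3]
sand_block 0.55 [ 537.3 -439.8   -2.1] [448.9 217. ]
```

```bash
python3 - <<'E'
from h import *
im=cv2.imread("pics/top0.png");cv2.imwrite("pics/topc.png",cv2.resize(im[120:280,160:400],(780,520),interpolation=cv2.INTER_CUBIC))
im=cv2.imread("pics/scene0.png");cv2.imwrite("pics/scenec.png",cv2.resize(im[130:330,240:480],(720,600),interpolation=cv2.INTER_CUBIC))
print(r.get_state()["tcp_rot"].round(4))
E
```

```text
[0.6883 3.0652 0.    ]
```

View pics/topc.png

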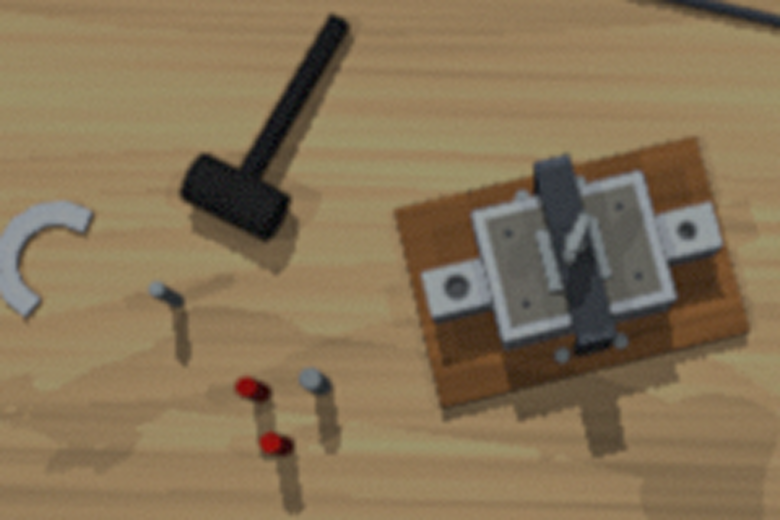

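View pics/scenec.png

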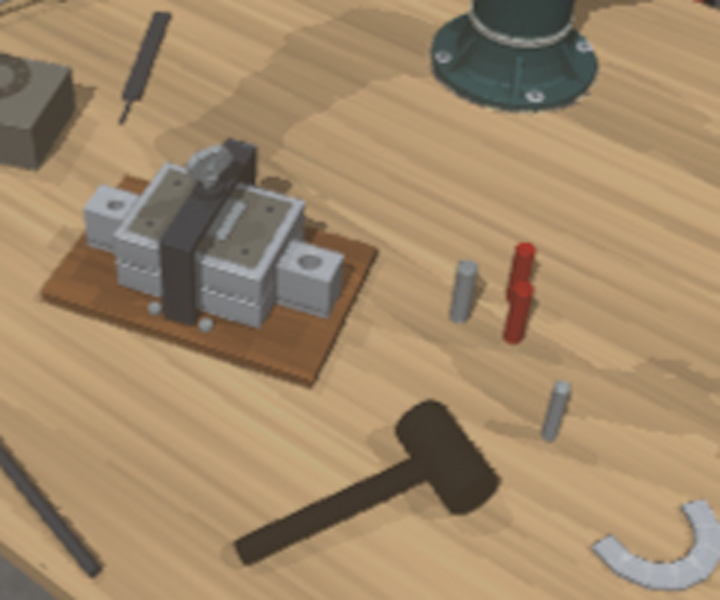

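The top crop shows the flask, with the large bore at about (300,208) in the full image and the small bore at (371,191). The steel thick pin is at about (256,236), the two red decoys are at (237,240) and (245,256), and the thin pin is at (210,210). The scene view agrees. Next I'll average repeated readings.

```bash
python3 - <<'E'
from h import *
np.set_printoptions(precision=1,suppress=True)
out={}
for i in range(4):
  for n in("scene","top"):
    im=r.camera(n)
    for q,g in(("thick_pin_center",(453,186)),("thin_pin_center",(535,338)),("large_bore",(545,49)),("small_bore",(603,-172)),("screw_grip",(573,-60))):
        for d in r.landmark_of(q,n):
            p=w(n,d["location"])
            if np.hypot(*(p[:2]-g))<25: out.setdefault((q,n),[]).append(p)
for k,v in out.items(): print(k,len(v),np.mean(v,0),np.std(v,0))
for n in("scene","top"):
    for q in("thick_pin_center","thin_pin_center"):
        for d in r.masks_of(q,n):
            ys,xs=np.nonzero(d["mask"]); c=(xs.mean(),ys.mean());print(q,n,len(xs),round(d["conf"],2),np.array(c),atz(n,c,40),im[int(c[1]),int(c[0])])
# bore dark blobs
im=save("top","top1.png")
for c0 in((300,208),(371,191)):
    x,y=c0;g=im[y-6:y+7,x-6:x+7].astype(float).mean(2);wt=np.clip(120-g,0,None);Y,X=np.mgrid[-6:7,-6:7];print(g.astype(int));
    c=(x+(X*wt).sum()/wt.sum(),y+(Y*wt).sum()/wt.sum());print(np.array(c),atz("top",c,75))
E
```

```text
('thick_pin_center', 'scene') 4 [452.  188.4  41.2] [1.6 0.8 1.1]
('thin_pin_center', 'scene') 4 [533.  339.2  37. ] [0.9 0.5 1.1]
('large_bore', 'scene') 2 [544.5  50.5  73.5] [0.4 2.5 1.4]
('small_bore', 'scene') 4 [ 602.  -172.5   73.1] [1.6 1.  1.7]
('screw_grip', 'scene') 5 [573.8 -58.4 138.4] [ 1.1  1.4 70.1]
('thick_pin_center', 'top') 4 [454.2 185.4  41.1] [0.9 1.5 1.5]
('thin_pin_center', 'top') 4 [533.6 337.6  36.4] [1.5 1.6 1. ]
('large_bore', 'top') 4 [544.1  49.9  77.4] [1.7 1.6 0.7]
('small_bore', 'top') 4 [ 601.4 -171.3   75.6] [1.  0.5 1.3]
('screw_grip', 'top') 4 [573.8 -64.7 172.6] [1.3 1.8 1.5]
thick_pin_center scene 157 0.69 [393.7 226.9] [452.5 186.5  40. ] [150 125  91]
thick_pin_center scene 145 0.65 [411.9 233.7] [442.4 246.6  40. ] [156 135  98]
thin_pin_center scene 109 0.44 [424.  267.9] [539.7 340.5  40. ] [47 53 62]
thick_pin_center top 59 0.52 [256.8 237.1] [452.  185.8  40. ] [113 122 124]
thick_pin_center top 68 0.45 [244.8 256.4] [389.9 220.6  40. ] [147  23  16]
thin_pin_center top 67 0.63 [210.4 210.3] [534.9 340.   40. ] [52 58 61]
[[108 116 125 13
[... 786 characters left out ...]
3]
 [148 154 154 154 157 153 152 152 153 152 152 152 151]
 [152 156 153 154 145 138 135 142 147 154 152 151 152]
 [150 153 152 143 119  91  84 102 127 145 151 151 152]
 [148 153 146 122  83  53  52  62  96 130 151 153 153]
 [141 151 144 107  64  50  46  49  79 121 150 153 152]
 [138 150 144 108  76  66  56  49  72 119 149 151 151]
 [139 148 149 129  96  80  71  61  85 132 150 151 152]
 [138 144 150 148 126 105 101  99 120 144 153 155 153]
 [137 140 149 150 150 145 141 141 149 152 154 155 153]
 [138 136 141 151 155 154 154 154 154 155 153 152 147]
 [136 139 141 152 155 152 156 152 149 143 143 135 117]
 [135 140 142 151 150 144 143 135 119 107  99  80  68]]
[371.4 191. ] [ 603.1 -174.8   75. ]
```

Request:
{"fn": "arm_command", "kwargs": {"steps": [[0,0,0,0,0,8.33],[0,0,0,0,0,8.33],[0,0,0,0,0,8.33],[0,0,0,0,0,8.33],[0,0,0,0,0,8.33],[0,0,0,0,0,8.33],[0,0,0,0,0,0]], "claw": 0}}

```text
t: 4.35
tool_pos: [309.6, 655.6, 231.2]
tcp_rot: [1.918, 2.488, -0.0]
wrist_force: [-0.5, -0.0, 0.2]
opening: 85.4
grasp_force: 0.0
```

Request:
{"fn": "arm_command", "kwargs": {"steps": [[-4.5,0.2,0,0,0,0],[-4.5,0.2,0,0,0,0],[-4.5,0.2,0,0,0,0],[-4.5,0.2,0,0,0,0],[-4.5,0.2,0,0,0,0],[-4.5,0.2,0,0,0,0],[-4.5,0.2,0,0,0,0],[-4.5,0.2,0,0,0,0],[-4.5,0.2,0,0,0,0],[-4.5,0.2,0,0,0,0],[-3.9,0,5,0,0,0],[0,0,0,0,0,0]]}}

```text
t: 5.55
tool_pos: [450.0, 188.9, 189.4]
tcp_rot: [-1.925, -2.481, 0.012]
wrist_force: [-1.5, 0.2, 0.4]
opening: 85.7
grasp_force: 0.0
```

```bash
cat >> h.py <<'E'
def delta(p,ydeg=None):
    s=r.get_state(); M=R.from_rotvec(s["tcp_rot"]).as_matrix()
    print("t",round(s["t"],2),"tcp",s["tool_pos"].round(1),"z",M[:,2].round(3),"yaw",np.degrees(np.arctan2(M[1,1],M[0,1])).round(1),"F",s["wrist_force"].round(1),"M",s["moment"].round(2),"open",round(s["opening"],1),"gf",round(s["grasp_force"],1),"j",s["joint_pos"].round(2))
    if p is not None: print("tool delta cm",(M.T@(np.array(p)-s["tool_pos"])/10).round(2))
E
python3 -c "
from h import *
delta((452.5,186.5,46))"
```

```text
t 5.55 tcp [450.  188.9 189.4] z [-0.005 -0.005 -1.   ] yaw 14.4 F [-1.5  0.2  0.4] M [-0.01  0.11 -0.01] open 85.7 gf 0.0 j [-0.75  0.38  0.33  2.18 -0.2   0.62 -0.03]
tool delta cm [-0.24  0.27 14.34]
```

Request:
{"fn": "arm_command", "kwargs": {"steps": [[0,0,2,0,0,0],[0,0,3,0,0,0],[0,0,2,0,0,0],[0,0,0,0,0,0],[0,0,0,0,0,0],[0,0,0,0,0,0]]}}

```text
t: 6.15
tool_pos: [452.2, 196.2, 123.0]
tcp_rot: [1.917, 2.488, 0.003]
wrist_force: [1.1, 0.3, 0.4]
opening: 85.1
grasp_force: 0.0
```

```bash
python3 -c "
from h import *
delta((452.5,186.5,46)); im=save('top','t2.png');im2=save('scene','s2.png')
a=cv2.resize(im[200:270,205:295],(400,311),interpolation=2);b=cv2.resize(im2[170:260,350:450],(400,360),interpolation=2)
cv2.imwrite('pics/t2c.png',np.hstack([a,b[:311]])[:,:,::-1])"
```

```text
t 6.15 tcp [452.2 196.2 123. ] z [ 0.002  0.001 -1.   ] yaw 14.8 F [1.1 0.3 0.4] M [-0.01  0.02 -0.  ] open 85.1 gf 0.0 j [-0.69  0.49  0.26  2.22 -0.27  0.46  0.04]
tool delta cm [-0.95 -0.24  7.7 ]
```

View pics/t2c.png

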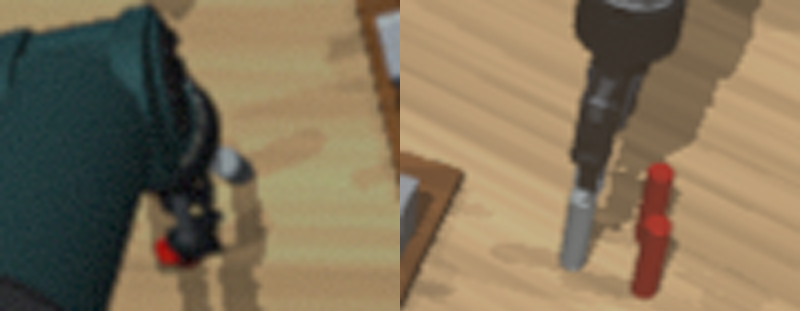

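The gripper is just above the thick pin, with the red pins clear. It is about 10 mm off, so I'm correcting that and descending.

Request:
{"fn": "arm_command", "kwargs": {"steps": [[-0.5,-0.12,0,0,0,0],[-0.45,-0.12,0,0,0,0],[0,0,1.5,0,0,0],[0,0,0,0,0,0],[0,0,0,0,0,0]]}}

```text
t: 6.75
tool_pos: [451.3, 185.2, 107.0]
tcp_rot: [-1.919, -2.487, 0.001]
wrist_force: [0.1, -0.3, -0.3]
opening: 85.4
grasp_force: 0.0
```

```bash
python3 -c "
from h import *
delta((452.5,186.5,46))"
```

```text
t 6.75 tcp [451.3 185.2 107. ] z [-0.001 -0.    -1.   ] yaw 14.7 F [ 0.1 -0.3 -0.3] M [0.01 0.04 0.04] open 85.4 gf 0.0 j [-0.66  0.51  0.24  2.24 -0.29  0.42  0.07]
tool delta cm [0.1  0.15 6.1 ]
```

Request:
{"fn": "arm_command", "kwargs": {"steps": [[0.1,0.15,1,0,0,0],[0,0,1.5,0,0,0],[0,0,1.5,0,0,0],[0,0,1.5,0,0,0],[0,0,0.6,0,0,0],[0,0,0,0,0,0],[0,0,0,0,0,0]]}}

```text
t: 7.45
tool_pos: [452.9, 187.1, 46.1]
tcp_rot: [1.919, 2.487, 0.0]
wrist_force: [-0.2, -0.4, -0.8]
opening: 85.2
grasp_force: 0.0
```

Request:
{"fn": "arm_command", "kwargs": {"steps": [[0,0,0,0,0,0],[0,0,0,0,0,0],[0,0,0,0,0,0],[0,0,0,0,0,0],[0,0,0,0,0,0],[0,0,0,0,0,0],[0,0,0,0,0,0],[0,0,0,0,0,0],[0,0,0,0,0,0],[0,0,0,0,0,0]], "claw": 1}}

```text
t: 8.45
tool_pos: [452.7, 187.1, 46.2]
tcp_rot: [-1.919, -2.487, -0.001]
wrist_force: [-1.3, -0.1, 4.7]
opening: 20.3
grasp_force: 58.6
```

```bash
python3 -c "
from h import *
delta((452.5,186.5,46))"
```

```text
t 8.45 tcp [452.7 187.1  46.2] z [ 0.  0. -1.] yaw 14.7 F [-1.3 -0.1  4.7] M [-0.06  0.22 -0.03] open 20.3 gf 58.6 j [-0.6   0.63  0.15  2.25 -0.33  0.28  0.11]
tool delta cm [-0.05 -0.04  0.02]
```

Request:
{"fn": "arm_command", "kwargs": {"steps": [[0,0,-2,0,0,0],[0,0,-3,0,0,0],[0,0,-3,0,0,0],[0,0,-2,0,0,0],[-3,1,0,0,0,0],[-3,1,0,0,0,0],[-3,1,0,0,0,0],[-3,1,0,0,0,0],[-2.5,1,0,0,0,0],[-1,0.4,0,0,0,0],[0,0,0,0,0,0],[0,0,0,0,0,0]]}}

```text
t: 9.65
tool_pos: [542.9, 52.1, 145.3]
tcp_rot: [-1.916, -2.487, 0.001]
wrist_force: [-1.4, 0.8, -1.9]
opening: 20.4
grasp_force: 59.1
```

```bash
python3 - <<'E'
from h import *
np.set_printoptions(precision=1,suppress=True)
delta((544.3,49.5,142))
for i in range(3):
  for n in ('top','scene'):
    im=save(n,n+'3.png')
    for d in r.landmark_of("thick_pin_center",n):
        p=w(n,d["location"])
        if p[2]>60: print(n,round(d["conf"],2),p)
delta(None)
im=cv2.imread('pics/scene3.png');cv2.imwrite('pics/s3c.png',cv2.resize(im[130:250,290:410],(600,600),interpolation=2))
E
```

```text
t 9.65 tcp [542.9  52.1 145.3] z [-0.  0. -1.] yaw 14.8 F [-1.4  0.8 -1.9] M [0.1 0.  0. ] open 20.4 gf 59.1 j [-0.4  0.5  0.3  2.1 -0.2  0.6  0.3]
tool delta cm [-0.3  0.1  0.3]
scene 0.38 [542.1  53.5 139.4]
scene 0.54 [547.8  53.5 138.8]
scene 0.32 [571.2 -57.6 174.7]
scene 0.47 [546.   56.1 139.8]
t 10.25 tcp [544.2  50.9 145.9] z [ 0.  0. -1.] yaw 14.7 F [ 0.4 -0.4 -1.6] M [-0.  0.  0.] open 20.7 gf 59.1 j [-0.4  0.5  0.3  2.1 -0.2  0.6  0.3]
```

View pics/s3c.png

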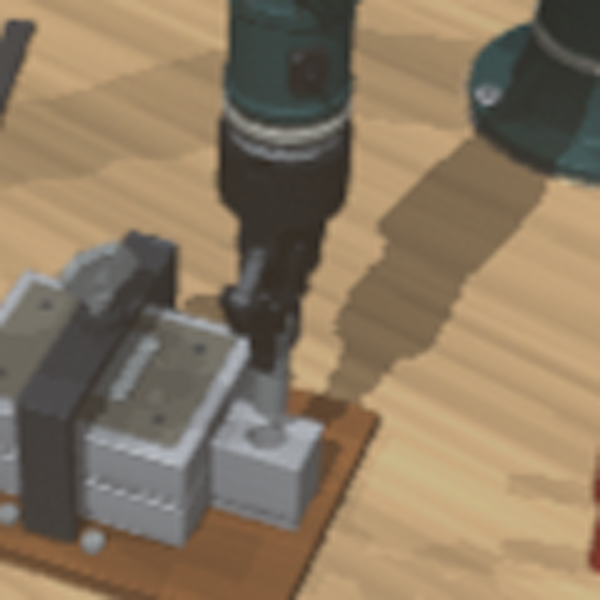

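The pin hangs just above the large bore: its lower end is at about (273,428) in the crop and the bore at (268,437). I'll compare the pixels numerically.

```bash
python3 - <<'E'
from h import *
im=cv2.imread('pics/scene3.png')
print("bore",px('scene',(544.3,49.5,75)),"bottom pred",px('scene',(544.2,50.9,100)),"mid",px('scene',(544.2,50.9,120)))
for n,d in(("x",(10,0,0)),("y",(0,10,0)),("z",(0,0,10))): print(n,px('scene',np.array((544,50,100))+d)-px('scene',(544,50,100)))
print(im[200:224,336:354].mean(2).astype(int))
im=cv2.imread('pics/scene0.png')
print(im[210:226,334:354].mean(2).astype(int))
E
```

```text
bore [342.64342609 216.48884105] bottom pred [343.31713138 211.0557245 ] mid [343.56060361 206.46008207]
x [-1.88139858  1.77358465]
y [2.60050575 1.39181712]
z [ 0.12000206 -2.28555066]
[[155 171 170 134  67  51  50  48  52  68  76  86 131 156 160 164 165 165]
 [166 170 160 119  65  51  52  51  54  74  83  93 135 156 156 157 160 164]
 [174 170 139  86  58  52  51  52  56  87  92 100 144 162 159 157 156 158]
 [174 159 117  77  67  59  54  51  61  90  95 100 143 166 164 163 159 157]
 [166 132  89  85  88  86  79  71  82  99  94  90 130 161 167 167 165 162]
 [156 112  85  85  89 101 112 107 101 100  93  94 114 148 167 167 168 166]
 [131  86  85  86  89 103 112 116 115 111 100  98 134 161 164 166 167 168]
 [102  86  85  88  94 104 112 116 115 110  99  97 120 143 150 152 154 161]
 [ 86  84  87  92  97 105 113 116 115 110  98  90  94  97 102 111 114 132]
 [ 87  96 102  96  96 107 113 116 113 108  97  90  94  97  98  95  83  73]
 [103 133 135 123 112 108 113 116 114 107  95  92  95  96  96  85  72  72]
 [132 159 159 161 140 114 113 115 114 106  95  92  94  94  92  81  71  70]
 [141 161 163
[... 1548 characters left out ...]
 171 171
  164 126]
 [152 156 163 169 170 152 120 113 118 121 120 121 133 157 169 169 170 167
  137  91]
 [141 151 161 164 167 168 151 129 130 132 134 144 161 171 170 170 170 154
  115  83]
 [122 127 136 145 155 161 163 168 165 160 166 172 172 172 172 171 168 137
   92  83]
 [124 123 123 123 127 132 142 155 161 164 166 168 169 171 172 173 158 116
   85  82]
 [122 123 124 124 124 124 124 124 129 142 151 157 164 166 169 167 137  93
   85  80]
 [122 122 122 122 123 124 125 125 124 124 125 129 138 147 157 151 116  85
   84  81]
 [123 123 123 123 123 123 123 124 125 124 125 125 125 125 129 119  94  85
   84  80]
 [121 122 123 123 123 124 124 123 123 123 124 125 125 125 125 111  90  84
   84  79]]
```

Request:
{"fn": "arm_command", "kwargs": {"steps": [[-0.13,0,0.5,0,0,0],[0,0,0.7,0,0,0],[0,0,0.6,0,0,0],[0,0,0.4,0,0,0],[0,0,0.3,0,0,0],[0,0,0.2,0,0,0],[0,0,0,0,0,0],[0,0,0,0,0,0]]}}

```text
t: 11.05
tool_pos: [544.7, 49.5, 119.0]
tcp_rot: [1.919, 2.487, 0.0]
wrist_force: [-0.7, -0.3, -1.6]
opening: 20.6
grasp_force: 59.1
```

```bash
python3 -c "
from h import *
delta((544.3,49.5,81))"
```

```text
t 11.05 tcp [544.7  49.5 119. ] z [ 0.  0. -1.] yaw 14.7 F [-0.7 -0.3 -1.6] M [ 0.08 -0.    0.03] open 20.6 gf 59.1 j [-0.36  0.55  0.25  2.1  -0.26  0.52  0.34]
tool delta cm [ 0.01 -0.04  3.8 ]
```

No contact force yet. I'll go a little deeper.

Request:
{"fn": "arm_command", "kwargs": {"steps": [[0,0,0.2,0,0,0],[0,0,0.2,0,0,0],[0,0,0.2,0,0,0],[0,0,0,0,0,0],[0,0,0,0,0,0]]}}

```text
t: 11.55
tool_pos: [544.6, 49.5, 112.8]
tcp_rot: [1.919, 2.487, -0.0]
wrist_force: [0.2, 1.1, -2.1]
opening: 20.0
grasp_force: 59.1
```

```bash
python3 -c "
from h import *
delta((544.3,49.5,81))"
```

```text
t 11.55 tcp [544.6  49.5 112.8] z [-0. -0. -1.] yaw 14.7 F [ 0.2  1.1 -2.1] M [-0.02 -0.04  0.02] open 20.0 gf 59.1 j [-0.35  0.56  0.24  2.11 -0.26  0.51  0.35]
tool delta cm [ 0.01 -0.03  3.18]
```

It's in the bore. Pushing it home.

Request:
{"fn": "arm_command", "kwargs": {"steps": [[0,0,0.6,0,0,0],[0,0,0.6,0,0,0],[0,0,0.6,0,0,0],[0,0,0.5,0,0,0],[0,0,0.3,0,0,0],[0,0,0.3,0,0,0],[0,0,0.2,0,0,0],[0,0,0.1,0,0,0],[0,0,0,0,0,0],[0,0,0,0,0,0]]}}

```text
t: 12.55
tool_pos: [544.5, 49.5, 81.3]
tcp_rot: [-1.919, -2.487, -0.0]
wrist_force: [-0.8, -0.2, 2.5]
opening: 20.4
grasp_force: 59.8
```

```bash
python3 -c "
from h import *
delta((544.3,49.5,81))"
```

```text
t 12.55 tcp [544.5  49.5  81.3] z [ 0.  0. -1.] yaw 14.7 F [-0.8 -0.2  2.5] M [-0.04  0.34  0.05] open 20.4 gf 59.8 j [-0.33  0.61  0.21  2.12 -0.29  0.44  0.36]
tool delta cm [ 0.01 -0.02  0.03]
```

Request:
{"fn": "arm_command", "kwargs": {"steps": [[0,0,0,0,0,0],[0,0,0,0,0,0],[0,0,0,0,0,0],[0,0,0,0,0,0],[0,0,0,0,0,0],[0,0,0,0,0,0],[0,0,-2,0,0,0],[0,0,-3,0,0,0],[0,0,-3,0,0,0],[0,0,0,0,0,0]], "claw": 0}}

```text
t: 13.55
tool_pos: [547.4, 49.6, 164.4]
tcp_rot: [1.916, 2.483, 0.009]
wrist_force: [1.9, -0.0, -0.2]
opening: 85.4
grasp_force: 0.0
```

Request:
{"fn": "arm_command", "kwargs": {"steps": [[2,0.5,0,0,0,0],[3,0.7,0,0,0,0],[3.5,0.8,0,0,0,0],[3.5,0.8,0,0,0,0],[3.5,0.8,0,0,0,0],[3.5,0.8,0,0,0,0],[3.5,0.8,0,0,0,0],[3.5,0.8,0,0,0,0],[2,0.4,0,0,0,0],[0,0,0,0,0,0],[0,0,0,0,0,0]]}}

```text
t: 14.65
tool_pos: [535.2, 335.1, 160.3]
tcp_rot: [1.919, 2.487, -0.003]
wrist_force: [0.9, -1.4, 0.9]
opening: 85.6
grasp_force: 0.0
```

```bash
python3 - <<'E'
from h import *
np.set_printoptions(precision=1,suppress=True)
delta((535,339,46))
for n in ('top','scene'):
    im=save(n,n+'4.png')
    for q in("thick_pin_center","thin_pin_center"):
      for d in r.landmark_of(q,n):
        p=w(n,d["location"]);print(n,q,round(d["conf"],2),p)
E
```

```text
t 14.65 tcp [535.2 335.1 160.3] z [-0. -0. -1.] yaw 14.7 F [ 0.9 -1.4  0.9] M [-0.1  0.  -0. ] open 85.6 gf 0.0 j [-0.8  0.6  0.3  1.9 -0.2  0.7 -0.1]
tool delta cm [ 0.4  0.1 11.4]
top thick_pin_center 0.62 [546.8  48.5  78.4]
top thick_pin_center 0.61 [440.6 246.   38.5]
top thick_pin_center 0.48 [390.2 218.7  40.5]
top thin_pin_center 0.37 [536.5 334.4  34.4]
scene thick_pin_center 0.67 [545.8  51.9  74.5]
scene thick_pin_center 0.53 [443.5 246.5  38.1]
scene thin_pin_center 0.42 [535.1 338.3  38.1]
```

Request:
{"fn": "arm_command", "kwargs": {"steps": [[0.33,0,1,0,0,0],[0,0,2,0,0,0],[0,0,2,0,0,0],[0,0,2,0,0,0],[0,0,2,0,0,0],[0,0,1.5,0,0,0],[0,0,0.9,0,0,0],[0,0,0,0,0,0],[0,0,0,0,0,0]]}}

```text
t: 15.85
tool_pos: [535.0, 339.9, 47.2]
tcp_rot: [1.919, 2.487, 0.001]
wrist_force: [-0.8, -1.4, -1.1]
opening: 85.3
grasp_force: 0.0
```

Request:
{"fn": "arm_command", "kwargs": {"steps": [[0,0,0,0,0,0],[0,0,0,0,0,0],[0,0,0,0,0,0],[0,0,0,0,0,0],[0,0,0,0,0,0],[0,0,0,0,0,0],[0,0,0,0,0,0],[0,0,0,0,0,0],[0,0,0,0,0,0]], "claw": 1}}

```text
t: 16.75
tool_pos: [534.7, 339.9, 47.3]
tcp_rot: [-1.919, -2.487, -0.0]
wrist_force: [0.1, 0.1, 6.3]
opening: 14.2
grasp_force: 58.7
```

```bash
python3 -c "
from h import *
delta((535,339,46))"
```

```text
t 16.75 tcp [534.7 339.9  47.3] z [ 0.  0. -1.] yaw 14.7 F [0.1 0.1 6.3] M [-0.08  0.3  -0.03] open 14.2 gf 58.7 j [-0.79  0.73  0.23  1.93 -0.32  0.51 -0.09]
tool delta cm [-0.1   0.01  0.13]
```

Request:
{"fn": "arm_command", "kwargs": {"steps": [[0,0,-1.5,0,0,0],[0,0,-3,0,0,0],[0,0,-3,0,0,0],[0,0,-3,0,0,0],[0,0,-3,0,0,0],[0,0,-3,0,0,0],[0,0,-3,0,0,0],[0,0,-2,0,0,0],[-1.5,-0.2,0,0,0,0],[-3,-0.35,0,0,0,0],[-3.8,-0.5,0,0,0,0],[-3.8,-0.5,0,0,0,0]]}}

```text
t: 17.95
tool_pos: [549.2, 216.1, 260.5]
tcp_rot: [-1.918, -2.487, 0.004]
wrist_force: [0.4, 1.0, -0.9]
opening: 14.4
grasp_force: 58.5
```

Request:
{"fn": "arm_command", "kwargs": {"steps": [[-3.8,-0.5,0,0,0,0],[-3.8,-0.5,0,0,0,0],[-3.8,-0.5,0,0,0,0],[-3.8,-0.5,0,0,0,0],[-3.8,-0.5,0,0,0,0],[-3.8,-0.5,0,0,0,0],[-3.8,-0.5,0,0,0,0],[-3.8,-0.5,0,0,0,0],[-3.8,-0.4,0,0,0,0],[-3,-0.3,0,0,0,0],[-1.9,0,0,0,0,0],[0,0,0,0,0,0]]}}

```text
t: 19.15
tool_pos: [602.0, -176.7, 260.7]
tcp_rot: [1.928, 2.481, -0.006]
wrist_force: [-0.1, -0.5, -1.0]
opening: 14.8
grasp_force: 58.6
```

```bash
python3 -c "
from h import *
delta((602.5,-171.5,148))"
```

```text
t 19.15 tcp [ 602.  -176.7  260.7] z [-0.002 -0.003 -1.   ] yaw 14.3 F [-0.1 -0.5 -1. ] M [-0.04  0.05  0.  ] open 14.8 gf 58.6 j [-0.09  0.46  0.42  1.82 -0.23  0.91  0.69]
tool delta cm [ 0.52  0.21 11.27]
```

Request:
{"fn": "arm_command", "kwargs": {"steps": [[0.4,0.1,2,0,0,0],[0,0,3,0,0,0],[0,0,3,0,0,0],[0,0,2,0,0,0],[0,0,1.2,0,0,0],[0,0,0,0,0,0],[0,0,0,0,0,0]]}}

```text
t: 19.85
tool_pos: [604.1, -167.0, 150.2]
tcp_rot: [1.918, 2.488, 0.0]
wrist_force: [0.3, -0.3, -0.7]
opening: 14.5
grasp_force: 58.6
```

```bash
python3 - <<'E'
from h import *
delta((602.5,-172,148))
im=save('scene','s5.png');im2=save('top','t5.png')
np.set_printoptions(precision=1,suppress=True)
delta((602.5,-172,148)); s=r.get_state()["tool_pos"]
print("bore",px('scene',(602.5,-172.8,75)),"bottom pred",px('scene',s-[0,0,47.3]),"top",px('top',(602.5,-172.8,75)),px('top',s-[0,0,47.3]))
for n in("scene","top"):
  for d in r.landmark_of("thin_pin_center",n): print(n,d["conf"],w(n,d["location"]))
a=cv2.resize(im[170:220,250:310],(390,325),interpolation=2);b=cv2.resize(im2[160:210,340:400],(390,325),interpolation=2)
cv2.imwrite('pics/5c.png',np.hstack([a,b])[:,:,::-1])
E
```

```text
t 19.85 tcp [ 604.1 -167.   150.2] z [ 0. -0. -1.] yaw 14.7 F [ 0.3 -0.3 -0.7] M [-0.03  0.02 -0.03] open 14.5 gf 58.6 j [-0.05  0.59  0.36  1.91 -0.31  0.69  0.75]
tool delta cm [-0.44 -0.28  0.22]
t 19.95 tcp [ 604.9 -167.4  151.1] z [ 0. -0. -1.] yaw 14.7 F [ 0.3 -0.1 -0.5] M [ 0. -0.  0.] open 14.3 gf 58.6 j [-0.1  0.6  0.4  1.9 -0.3  0.7  0.8]
tool delta cm [-0.4 -0.3  0.3]
bore [278.4 196.9] bottom pred [278.5 191.5] top [370.8 191.2] [370.2 188.5]
scene 0.39 [ 603.7 -167.7  141.1]
scene 0.19 [573.1 -65.1  -0.9]
```

View pics/5c.png

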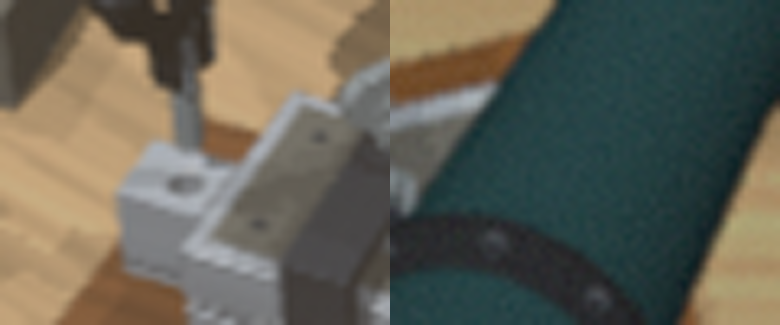

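The scene view shows the thin pin above the small bore: its lower end is at about (279,193) and the bore at (278.5,198). The top view is blocked by the arm. I'm applying the offset and descending.

Request:
{"fn": "arm_command", "kwargs": {"steps": [[-0.22,-0.15,0,0,0,0],[-0.22,-0.16,0.4,0,0,0],[0,0,0.7,0,0,0],[0,0,0.7,0,0,0],[0,0,0.4,0,0,0],[0,0,0.3,0,0,0],[0,0,0.2,0,0,0],[0,0,0,0,0,0],[0,0,0,0,0,0]]}}

```text
t: 20.95
tool_pos: [602.3, -172.2, 123.0]
tcp_rot: [1.919, 2.487, 0.0]
wrist_force: [-0.5, 0.0, -1.5]
opening: 14.2
grasp_force: 58.6
```

```bash
python3 -c "
from h import *
delta((602.6,-172.3,118))"
```

```text
t 20.95 tcp [ 602.3 -172.2  123. ] z [ 0. -0. -1.] yaw 14.7 F [-0.5  0.  -1.5] M [0.03 0.04 0.03] open 14.2 gf 58.6 j [-0.02  0.63  0.33  1.93 -0.33  0.64  0.77]
tool delta cm [-0.01  0.02  0.5 ]
```

Request:
{"fn": "arm_command", "kwargs": {"steps": [[0,0.02,0.2,0,0,0],[0,0,0.2,0,0,0],[0,0,0.2,0,0,0],[0,0,0.2,0,0,0],[0,0,0.2,0,0,0],[0,0,0,0,0,0],[0,0,0,0,0,0]]}}

```text
t: 21.65
tool_pos: [602.6, -172.2, 112.9]
tcp_rot: [1.919, 2.487, 0.0]
wrist_force: [0.6, -0.6, -1.1]
opening: 14.5
grasp_force: 58.6
```

```bash
python3 -c "
from h import *
delta((602.6,-172.3,82.3))"
```

```text
t 21.65 tcp [ 602.6 -172.2  112.9] z [ 0. -0. -1.] yaw 14.7 F [ 0.6 -0.6 -1.1] M [-0.07 -0.2  -0.03] open 14.5 gf 58.6 j [-0.02  0.64  0.33  1.93 -0.34  0.62  0.78]
tool delta cm [-0.01 -0.    3.06]
```

Request:
{"fn": "arm_command", "kwargs": {"steps": [[0,0,0.5,0,0,0],[0,0,0.6,0,0,0],[0,0,0.6,0,0,0],[0,0,0.5,0,0,0],[0,0,0.3,0,0,0],[0,0,0.3,0,0,0],[0,0,0.2,0,0,0],[0,0,0.1,0,0,0],[0,0,0,0,0,0],[0,0,0,0,0,0]]}}

```text
t: 22.65
tool_pos: [602.6, -172.3, 82.3]
tcp_rot: [1.919, 2.487, 0.0]
wrist_force: [0.5, 0.2, 2.5]
opening: 14.3
grasp_force: 58.9
```

```bash
python3 -c "
from h import *
delta((602.6,-172.3,82.3))"
```

```text
t 22.65 tcp [ 602.6 -172.3   82.3] z [ 0.001 -0.    -1.   ] yaw 14.7 F [0.5 0.2 2.5] M [ 0.   -0.14  0.03] open 14.3 gf 58.9 j [-0.    0.68  0.3   1.94 -0.36  0.57  0.8 ]
tool delta cm [-0.  0.  0.]
```

Request:
{"fn": "arm_command", "kwargs": {"steps": [[0,0,0,0,0,0],[0,0,0,0,0,0],[0,0,0,0,0,0],[0,0,0,0,0,0],[0,0,0,0,0,0],[0,0,0,0,0,0],[0,0,-3,0,0,0],[0,0,-4,0,0,0],[0,0,-4,0,0,0],[0,0,-4,0,0,0],[0,0,-3,0,0,0],[0,0,0,0,0,0]], "claw": 0}}

```text
t: 23.85
tool_pos: [605.3, -173.6, 267.1]
tcp_rot: [1.914, 2.48, 0.007]
wrist_force: [0.7, -0.8, 0.6]
opening: 85.8
grasp_force: 0.0
```

Request:
{"fn": "arm_command", "kwargs": {"steps": [[-3,0,0,0,0,0],[-3,0,0,0,0,0],[-3,0,0,0,0,0],[-3,0,0,0,0,0],[-2,0,0,0,0,0],[0,0,0,0,0,0]]}}

```text
t: 24.45
tool_pos: [636.7, -311.7, 260.8]
tcp_rot: [1.925, 2.483, -0.005]
wrist_force: [-1.1, 0.2, -0.3]
opening: 85.4
grasp_force: 0.0
```

```bash
python3 - <<'E'
from h import *
np.set_printoptions(precision=1,suppress=True)
delta((574,-62,165))
for n in("top","scene"):
    im=save(n,n+"6.png")
    for q in("thick_pin_center","thin_pin_center","screw_grip"):
      for d in r.landmark_of(q,n): print(n,q,round(d["conf"],2),w(n,d["location"]))
    for d in r.masks_of("screw_grip",n):
        ys,xs=np.nonzero(d["mask"]); print("mask",n,round(d["conf"],2),len(xs),xs.mean(),ys.mean(),cv2.minAreaRect(np.c_[xs,ys].astype(np.float32)))
    u,v=px(n,(574,-62,174)).round().astype(int)
    c=cv2.resize(im[v-25:v+25,u-25:u+25],(400,400),interpolation=2); globals()[n]=c
cv2.imwrite("pics/6c.png",np.hstack([top,scene])[:,:,::-1])
E
```

```text
t 24.45 tcp [ 636.7 -311.7  260.8] z [-0. -0. -1.] yaw 14.4 F [-1.1  0.2 -0.3] M [ 0. -0. -0.] open 85.4 gf 0.0 j [ 0.1  0.6  0.4  1.6 -0.3  1.   0.9]
tool delta cm [25.8  0.2  9.5]
top thick_pin_center 0.58 [548.6  48.2  77.7]
top thick_pin_center 0.4 [443.1 246.   39. ]
top thick_pin_center 0.39 [391.6 219.4  41.1]
top thin_pin_center 0.44 [ 601.5 -171.8   71.6]
top screw_grip 0.59 [572.4 -61.9 171.2]
mask top 0.4 75 337.26666666666665 192.76 ((337.4845886230469, 192.7769012451172), (5.82963228225708, 16.00048065185547), 29.744882583618164)
scene thick_pin_center 0.63 [443.  249.8  39.8]
scene thick_pin_center 0.56 [545.2  52.   73.9]
scene thick_pin_center 0.53 [387.8 220.1  39.6]
scene thin_pin_center 0.64 [ 601.7 -172.7   72.7]
scene screw_grip 0.69 [573.1 -58.2 173.3]
```

View pics/6c.png

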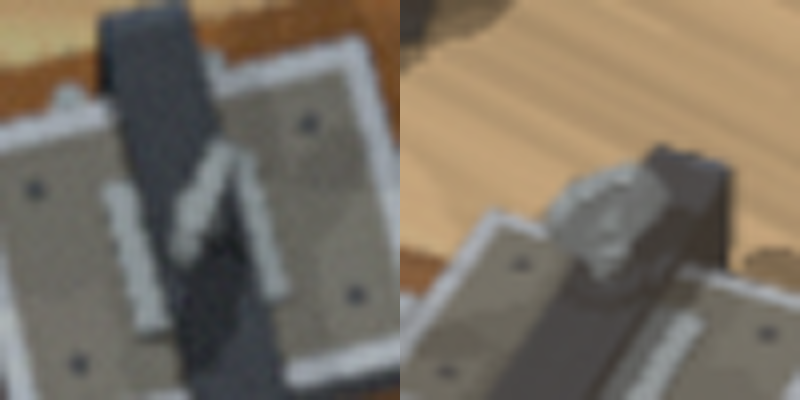

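Both pins stand home at z of about 73 to 77. In the top crop the head's long axis runs from about (182,255) to (228,150). I'll compute its world angle, move above it, then turn to it.

Request:
{"fn": "arm_command", "kwargs": {"steps": [[2,0,0,0,0,0],[3,0,0,0,0,0],[3,0,0,0,0,0],[3,0,0,0,0,0],[3,0,0,0,0,0],[3,0,0,0,0,0],[3,0,0,0,0,0],[3,0,0,0,0,0],[2.4,0,0,0,0,0],[0,0,0,0,0,0],[0,0,0,0,0,0]]}}

```text
t: 26.05
tool_pos: [573.5, -61.4, 262.2]
tcp_rot: [1.916, 2.488, 0.0]
wrist_force: [-0.1, -0.1, 0.0]
opening: 85.4
grasp_force: 0.0
```

```bash
python3 - <<'E'
from h import *
n="top"; u,v=px(n,(574,-62,174)).round()
def ang(a,b):
    d=atz(n,b,186)-atz(n,a,186); return np.degrees(np.arctan2(d[1],d[0])),np.hypot(*d[:2])
f=lambda c:(u-25+c[0]/8,v-25+c[1]/8)
print(ang(f((182,255)),f((228,150))))
# PCA of bright pixels on the dark bridge near head centre, and minAreaRect angle
t=np.radians(29.74); print(ang((337.5,192.8),(337.5+8*np.sin(t),192.8-8*np.cos(t))))
im=cv2.imread("pics/top6.png").astype(float).mean(2); Y,X=np.mgrid[0:400,0:640]
m=(im>95)&(abs((X-337.4)*np.cos(t)+(Y-192.8)*np.sin(t))<4)&(np.hypot(X-337.4,Y-192.8)<9)
q=np.c_[X[m],Y[m]].astype(float); ev,V=np.linalg.eigh(np.cov(q.T)); print(len(q),q.mean(0),ev**.5,ang((337,193),(337+V[0,1]*8,193+V[1,1]*8)))
delta((573.5,-61.4,155))
E
```

```text
(np.float64(-22.244719045720274), np.float64(42.044802818901445))
(np.float64(-28.216866704033922), np.float64(23.521148234223944))
77 [338.18181818 191.19480519] [1.76417179 4.50875976] (np.float64(146.86000490534636), np.float64(23.35434183411063))
t 26.05 tcp [573.5 -61.4 262.2] z [ 0.001 -0.    -1.   ] yaw 14.8 F [-0.1 -0.1  0. ] M [-0.04  0.01 -0.03] open 85.4 gf 0.0 j [-0.29  0.39  0.43  1.93 -0.21  0.86  0.5 ]
tool delta cm [ 1.000e-02 -1.000e-02  1.072e+01]
```

Request:
{"fn": "arm_command", "kwargs": {"steps": [[0,0,0,0,0,-8.2],[0,0,0,0,0,-8.2],[0,0,0,0,0,-8.2],[0,0,0,0,0,-8.2],[0,0,0,0,0,-8.2],[0,0,0,0,0,-8.2],[0,0,2,0,0,0],[0,0,2,0,0,0],[0,0,0,0,0,0],[0,0,0,0,0,0]]}}

```text
t: 27.05
tool_pos: [573.6, -63.3, 222.0]
tcp_rot: [-0.712, -3.06, 0.001]
wrist_force: [0.5, -0.4, 0.5]
opening: 85.4
grasp_force: 0.0
```

```bash
python3 -c "
from h import *
delta((573.5,-61.4,155))"
```

```text
t 27.05 tcp [573.6 -63.3 222. ] z [-0.    -0.001 -1.   ] yaw 63.8 F [ 0.5 -0.4  0.5] M [-0.04 -0.   -0.03] open 85.4 gf 0.0 j [-0.12  0.42  0.2   1.96 -0.12  0.77  1.26]
tool delta cm [0.09 0.18 6.7 ]
```

Request:
{"fn": "arm_command", "kwargs": {"steps": [[0.09,0.18,1,0,0,0],[0,0,1.5,0,0,0],[0,0,1.5,0,0,0],[0,0,1.5,0,0,0],[0,0,1.2,0,0,0],[0,0,0,0,0,0],[0,0,0,0,0,0]]}}

```text
t: 27.75
tool_pos: [573.7, -59.9, 155.1]
tcp_rot: [0.709, 3.06, -0.0]
wrist_force: [-0.0, -0.7, 0.3]
opening: 85.6
grasp_force: 0.0
```

```bash
python3 -c "
from h import *
delta((573.5,-61.4,155))"
```

```text
t 27.75 tcp [573.7 -59.9 155.1] z [ 0. -0. -1.] yaw 63.9 F [-0.  -0.7  0.3] M [ 0.01  0.06 -0.  ] open 85.6 gf 0.0 j [-0.1   0.51  0.17  2.01 -0.14  0.63  1.28]
tool delta cm [-0.04 -0.14  0.01]
```

Request:
{"fn": "arm_command", "kwargs": {"steps": [[0,0,0,0,0,0],[0,0,0,0,0,0],[0,0,0,0,0,0],[0,0,0,0,0,0],[0,0,0,0,0,0],[0,0,0,0,0,0],[0,0,0,0,0,0],[0,0,0,0,0,0],[0,0,0,0,0,0],[0,0,0,0,0,0]], "claw": 1}}

```text
t: 28.75
tool_pos: [572.6, -61.9, 155.6]
tcp_rot: [-0.711, -3.059, 0.003]
wrist_force: [-2.7, -2.4, 5.0]
opening: 14.9
grasp_force: 58.5
```

```bash
python3 -c "
from h import *
delta((573.5,-61.4,155))"
```

```text
t 28.75 tcp [572.6 -61.9 155.6] z [-0.001 -0.002 -1.   ] yaw 63.8 F [-2.7 -2.4  5. ] M [-0.67  0.54  0.08] open 14.9 gf 58.5 j [-0.1   0.51  0.17  2.01 -0.14  0.63  1.28]
tool delta cm [-0.06  0.08  0.06]
```

Request:
{"fn": "arm_command", "kwargs": {"steps": [[0,0,0.01,0,0,6],[0,0,0.01,0,0,6],[0,0,0.01,0,0,6],[0,0,0,0,0,0],[0,0,0,0,0,0]]}}

```text
t: 29.25
tool_pos: [572.8, -61.6, 155.4]
tcp_rot: [-1.181, -2.911, 0.003]
wrist_force: [-2.1, -2.7, 5.4]
opening: 15.0
grasp_force: 58.7
```

```bash
python3 - <<'E'
from h import *
delta((573.5,-61.4,155))
ims=[]
for n in("top","scene"):
    im=save(n,n+"7.png"); u,v=px(n,(574,-62,174)).round().astype(int)
    ims.append(cv2.resize(im[v-25:v+25,u-25:u+25],(400,400),interpolation=2))
cv2.imwrite("pics/7c.png",np.hstack(ims)[:,:,::-1])
E
```

```text
t 29.25 tcp [572.8 -61.6 155.4] z [-0.001 -0.002 -1.   ] yaw 45.8 F [-2.1 -2.7  5.4] M [-0.58  0.52 -0.02] open 15.0 gf 58.7 j [-0.16  0.52  0.26  2.02 -0.22  0.63  1.04]
tool delta cm [-0.04  0.06  0.04]
```

View pics/7c.png

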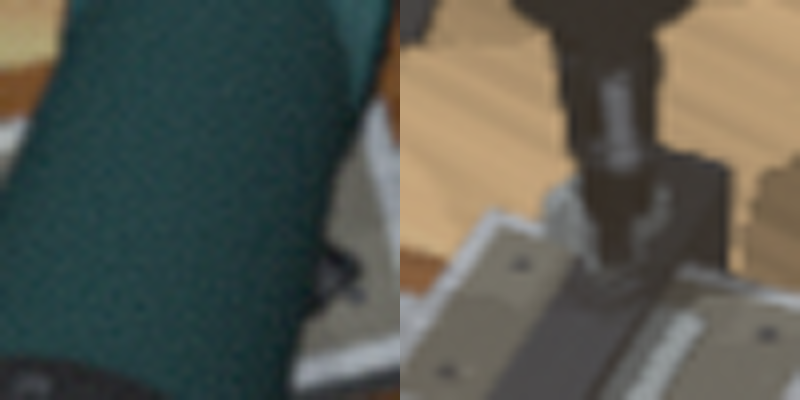

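The scene crop shows the fingers straddling the spade head, with the head visible on both sides at about (570,220) and (655,210). The moment is low, so the screw is turning with the grip. Continuing clockwise.

Request:
{"fn": "arm_command", "kwargs": {"steps": [[0,0,0.01,0,0,8],[0,0,0.01,0,0,8],[0,0,0.01,0,0,8],[0,0,0.01,0,0,8],[0,0,0.01,0,0,8],[0,0,0.01,0,0,8],[0,0,0.01,0,0,8],[0,0,0.01,0,0,8],[0,0,0,0,0,0],[0,0,0,0,0,0]]}}

```text
t: 30.35
tool_pos: [573.9, -61.3, 154.7]
tcp_rot: [2.542, 1.843, 0.0]
wrist_force: [-1.1, -1.8, 5.2]
opening: 15.0
grasp_force: 58.8
```

```bash
python3 -c "
from h import *
delta((573.5,-61.4,155))"
```

```text
t 30.35 tcp [573.9 -61.3 154.7] z [ 0.001 -0.002 -1.   ] yaw -18.1 F [-1.1 -1.8  5.2] M [-0.48  0.31 -0.07] open 15.0 gf 58.8 j [-0.38  0.58  0.58  2.03 -0.49  0.68  0.2 ]
tool delta cm [-0.02 -0.03 -0.03]
```

Request:
{"fn": "arm_command", "kwargs": {"steps": [[0,0,0.01,0,0,8],[0,0,0.01,0,0,8],[0,0,0.01,0,0,8],[0,0,0,0,0,0],[0,0,0,0,0,0]]}}

```text
t: 30.85
tool_pos: [574.3, -61.5, 154.4]
tcp_rot: [2.868, 1.274, 0.002]
wrist_force: [-0.4, -3.3, 4.1]
opening: 15.0
grasp_force: 59.1
```

```bash
python3 - <<'E'
from h import *
delta((573.5,-61.4,155))
im=save("scene","scene8.png"); u,v=px("scene",(574,-62,174)).round().astype(int)
im2=save("top","top8.png"); u2,v2=px("top",(574,-62,174)).round().astype(int)
c=[cv2.resize(i[b-25:b+25,a-25:a+25],(400,400),interpolation=2) for i,a,b in((im2,u2,v2),(im,u,v))]
cv2.imwrite("pics/8c.png",np.hstack(c)[:,:,::-1])
E
```

```text
t 30.85 tcp [574.3 -61.5 154.4] z [ 0.002 -0.002 -1.   ] yaw -42.1 F [-0.4 -3.3  4.1] M [-0.57  0.21 -0.04] open 15.0 gf 59.1 j [-0.46  0.61  0.7   2.03 -0.6   0.71 -0.11]
tool delta cm [-0.04 -0.07 -0.06]
```

View pics/8c.png

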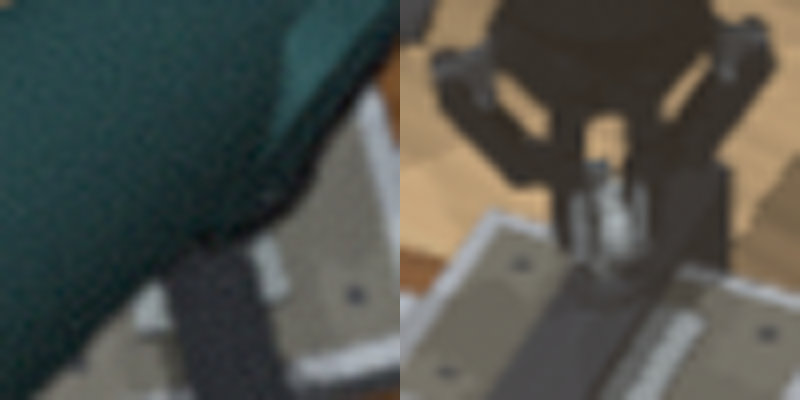

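The head is now edge-on between the fingers at about (615,215), so it is turning with the gripper. I'll continue in small chunks and watch Mz for the seat.

Request:
{"fn": "arm_command", "kwargs": {"steps": [[0,0,0.01,0,0,7],[0,0,0.01,0,0,7],[0,0,0,0,0,0],[0,0,0,0,0,0]]}}

```text
t: 31.35
tool_pos: [574.4, -61.7, 154.2]
tcp_rot: [3.002, 0.915, 0.003]
wrist_force: [1.0, -3.4, 6.1]
opening: 15.2
grasp_force: 59.3
```

```bash
python3 -c "
from h import *
delta((573.5,-61.4,155))"
```

```text
t 31.35 tcp [574.4 -61.7 154.2] z [ 0.003 -0.003 -1.   ] yaw -56.1 F [ 1.  -3.4  6.1] M [-0.68  0.09 -0.06] open 15.2 gf 59.3 j [-0.5   0.63  0.77  2.03 -0.66  0.73 -0.3 ]
tool delta cm [-0.06 -0.08 -0.08]
```

Request:
{"fn": "arm_command", "kwargs": {"steps": [[0,0,0.01,0,0,6],[0,0,0.01,0,0,6],[0,0,0,0,0,0],[0,0,0,0,0,0]]}}

```text
t: 31.75
tool_pos: [574.6, -61.9, 154.1]
tcp_rot: [3.081, 0.596, 0.004]
wrist_force: [0.3, -3.7, 6.4]
opening: 14.9
grasp_force: 59.3
```

```bash
python3 -c "
from h import *
delta((573.5,-61.4,155))"
```

```text
t 31.75 tcp [574.6 -61.9 154.1] z [ 0.003 -0.003 -1.   ] yaw -68.1 F [ 0.3 -3.7  6.4] M [-0.7   0.01 -0.01] open 14.9 gf 59.3 j [-0.53  0.66  0.82  2.03 -0.71  0.76 -0.46]
tool delta cm [-0.08 -0.08 -0.09]
```

Request:
{"fn": "arm_command", "kwargs": {"steps": [[0,0,0.01,0,0,5],[0,0,0.01,0,0,5],[0,0,0,0,0,0],[0,0,0,0,0,0]]}}

```text
t: 32.15
tool_pos: [574.6, -62.0, 154.0]
tcp_rot: [3.121, 0.325, 0.005]
wrist_force: [0.3, -3.7, 5.0]
opening: 14.9
grasp_force: 59.4
```

```bash
python3 -c "
from h import *
delta((573.5,-61.4,155))"
```

```text
t 32.15 tcp [574.6 -62.  154. ] z [ 0.003 -0.003 -1.   ] yaw -78.1 F [ 0.3 -3.7  5. ] M [-0.73  0.06 -0.13] open 14.9 gf 59.4 j [-0.56  0.68  0.87  2.03 -0.75  0.78 -0.59]
tool delta cm [-0.09 -0.08 -0.1 ]
```

Request:
{"fn": "arm_command", "kwargs": {"steps": [[0,0,0.01,0,0,5],[0,0,0.01,0,0,5],[0,0,0,0,0,0],[0,0,0,0,0,0]]}}

```text
t: 32.55
tool_pos: [575.2, -62.3, 153.8]
tcp_rot: [3.136, 0.057, 0.006]
wrist_force: [0.5, -3.9, 4.7]
opening: 14.9
grasp_force: 63.2
```

```bash
python3 -c "
from h import *
delta((573.5,-61.4,155))"
```

```text
t 32.55 tcp [575.2 -62.3 153.8] z [ 0.004 -0.005 -1.   ] yaw -87.9 F [ 0.5 -3.9  4.7] M [-1.01 -0.1   0.51] open 14.9 gf 63.2 j [-0.58  0.7   0.92  2.03 -0.79  0.8  -0.72]
tool delta cm [-0.16 -0.09 -0.12]
```

Mz jumped to +0.5 N m, which suggests the seat. Nudging to confirm.

Request:
{"fn": "arm_command", "kwargs": {"steps": [[0,0,0,0,0,2],[0,0,0,0,0,2],[0,0,0,0,0,0],[0,0,0,0,0,0]]}}

```text
t: 32.95
tool_pos: [575.7, -62.1, 153.9]
tcp_rot: [3.136, -0.05, 0.007]
wrist_force: [1.6, -4.7, 6.1]
opening: 14.5
grasp_force: 82.9
```

```bash
python3 -c "
from h import *
delta((573.5,-61.4,155))"
```

```text
t 32.95 tcp [575.7 -62.1 153.9] z [ 0.004 -0.006 -1.   ] yaw -91.8 F [ 1.6 -4.7  6.1] M [-1.47 -0.41  1.14] open 14.5 gf 82.9 j [-0.59  0.71  0.94  2.03 -0.8   0.81 -0.78]
tool delta cm [-0.22 -0.06 -0.11]
```

Seated: Mz is 1.1 N m, with first contact near yaw -85°. Backing off a quarter turn puts the target yaw at about +5°.

Request:
{"fn": "arm_command", "kwargs": {"steps": [[0,0,0,0,0,-4],[0,0,0,0,0,-4],[0,0,-0.01,0,0,-8],[0,0,-0.01,0,0,-8],[0,0,-0.01,0,0,-8],[0,0,0,0,0,0],[0,0,0,0,0,0]]}}

```text
t: 33.65
tool_pos: [575.4, -61.2, 154.1]
tcp_rot: [3.035, 0.803, 0.006]
wrist_force: [3.2, -4.9, 8.3]
opening: 14.8
grasp_force: 62.7
```

```bash
python3 -c "
from h import *
delta((573.5,-61.4,155))"
```

```text
t 33.65 tcp [575.4 -61.2 154.1] z [ 0.004 -0.001 -1.   ] yaw -60.4 F [ 3.2 -4.9  8.3] M [-0.93 -0.44  0.05] open 14.8 gf 62.7 j [-0.51  0.64  0.79  2.03 -0.68  0.74 -0.35]
tool delta cm [-0.17 -0.07 -0.09]
```

Request:
{"fn": "arm_command", "kwargs": {"steps": [[0,0,-0.01,0,0,-8],[0,0,-0.01,0,0,-8],[0,0,-0.01,0,0,-8],[0,0,-0.01,0,0,-8],[0,0,-0.01,0,0,-8],[0,0,-0.01,0,0,-8],[0,0,-0.01,0,0,-8],[0,0,-0.01,0,0,-8],[0,0,0,0,0,0],[0,0,0,0,0,0],[0,0,0,0,0,0]]}}

```text
t: 34.75
tool_pos: [573.4, -60.1, 154.8]
tcp_rot: [-2.149, -2.291, -0.001]
wrist_force: [-1.5, -3.3, 11.2]
opening: 15.0
grasp_force: 63.4
```

```bash
python3 - <<'E'
from h import *
np.set_printoptions(precision=1,suppress=True)
delta((573.5,-61.4,155))
ims=[]
for n in("top","scene"):
    im=save(n,n+"9.png"); u,v=px(n,(574,-62,174)).round().astype(int)
    for q in("thick_pin_center","thin_pin_center","screw_grip"):
      for d in r.landmark_of(q,n): print(n,q,round(d["conf"],2),w(n,d["location"]))
    ims.append(cv2.resize(im[v-25:v+25,u-25:u+25],(400,400),interpolation=2))
cv2.imwrite("pics/9c.png",np.hstack(ims)[:,:,::-1])
E
```

```text
t 34.75 tcp [573.4 -60.1 154.8] z [-0.  0. -1.] yaw 3.7 F [-1.5 -3.3 11.2] M [-0.6  0.2  0. ] open 15.0 gf 63.4 j [-0.3  0.6  0.5  2.  -0.4  0.7  0.5]
tool delta cm [-0.1  0.  -0. ]
top thick_pin_center 0.41 [439.3 245.   38.2]
top thin_pin_center 0.37 [ 604.1 -171.2   72.6]
top screw_grip 0.52 [573.8 -62.1   4.7]
scene thick_pin_center 0.59 [543.5  48.7  71.7]
scene thick_pin_center 0.58 [385.8 217.7  40.2]
scene thick_pin_center 0.56 [442.2 247.9  36.8]
scene thin_pin_center 0.62 [ 601.4 -172.3   71.7]
scene thin_pin_center 0.17 [574.9 -62.8   0.1]
scene screw_grip 0.71 [ 604.2 -173.5   74.3]
scene screw_grip 0.38 [571.5 -58.9 171.6]
```

View pics/9c.png

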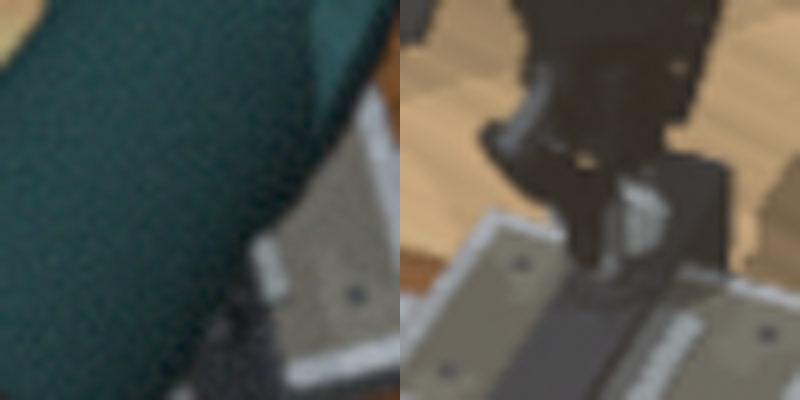

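The scene crop shows the fingers still holding the head at about (600–660,220), 63 N grip. The back-off is 89–95°, and both pins are home. Handing in.

```bash
python3 -c "
from h import *
print(r.job_done()); delta(None)"
```

```text
the job is handed in; nothing more can be done
None
the job is handed in; nothing more can be done
```

The job is handed in: both pins are fully home in their own bores, the thumbscrew was seated then backed off about a quarter turn (89–95° by the gripper's turn), and the gripper is holding it still. No verdict was returned.

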